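# Turn the tackle tray's leaf over to open the sinker pocket

### The job

Open the sinker pocket of the tackle tray: with the fingertips, push the hinged plywood leaf by its lip up and over the spine, then press it down until it lies flat over the other pocket. Only push and press it, never pinch it; leave the jar, the shackle, the spinner and the sinkers where they lie.

Things in the scene. Friction and masses are not known exactly. Their poses are not given: they have to be found in the camera images.
- tray: Pine tackle tray fixed to the slate, 150 mm along its x, 220 mm along its y, rim 55 mm high, walls 10 mm thick, inner floor 8 mm up. A 10 mm partition along x at y = 0 is the spine between two open pockets, each 95 mm wide in y. Origin: centre of the underside; z up. Its yaw is within 0.5 rad of the world's.
- leaf (a joint): Hinge of the plywood leaf (146 mm along the spine, 97 mm from hinge axis to free edge, 5 mm thick, 65 g +-30 %) on the tray's spine. The axis runs along the tray's x, through tray y = 0, z = 58 mm. 0: lying flat over the tray's +y pocket, lip standing up; pi/2: upright; pi: lying flat over the -y pocket, lip hanging down inside it.. Stops at both ends. Stiff hinge (0.05 N m): it stays where left; starts at 0 to 0.3.
- lip (a point): Middle of the outer face (the one away from the spine) of the leaf's lip: a hardwood strip 60 mm long, 6 mm thick, rising 30 mm above the leaf's axis plane, flush with the middle of its free edge; this point is 97 mm from the hinge axis along the leaf and 16 mm above the leaf's mid-plane.
- jar: Amber glass jar with steel lid, 70 mm across, 90 mm high, standing on the slate beside the tray's -y side. Origin: centre of the underside. Bystander.
- shackle: Galvanised bow shackle lying on the slate beside the tray's +y side, about 75 by 62 mm, 14 mm thick. Origin: underside, middle. Bystander.
- spinner: Bright tin mackerel spinner, blade 50 by 19 by 4 mm, lying on the floor of the -y pocket. Origin: centre of the underside. Bystander.
- sinker0: Grey lead egg sinker, 30 mm long, 18 mm thick, lying on the floor of the +y pocket, under the leaf at the start. Origin: its centre. Bystander.
- sinker1: Grey lead egg sinker, 30 mm long, 18 mm thick, lying on the floor of the +y pocket, under the leaf at the start. Origin: its centre. Bystander.
- sinker2: Grey lead egg sinker, 30 mm long, 18 mm thick, lying on the floor of the +y pocket, under the leaf at the start. Origin: its centre. Bystander.
- sinker3: Grey lead egg sinker, 30 mm long, 18 mm thick, lying on the floor of the +y pocket, under the leaf at the start. Origin: its centre. Bystander.

How it is judged:
By the outcome, as a careful person would: the job done as asked, in the order asked, and still so for the second after the job is handed in, with the robot touching nothing.
It also fails if it takes over 40 s, if anything falls off the work surface, if the arm or the gripper's body presses on something with over 40 N, if the wrist force passes 120 N, or if a joint passes its speed limit or range.

### The arm

A 7-joint arm with a two-finger parallel gripper is mounted at the origin on the work surface. World frame = base frame: x ahead of the robot, y to its left, z up, the work surface at z = 0. Lengths are in m, angles in rad, forces in N, time in s.
With the tool pointing down it reaches from about 0.425 to 0.95 m from the base axis. Payload 4.7 kg.
Tool frame: the origin (TCP) lies between the finger pads; the fingertips stand 25 mm ahead of it and the grasp point (between the pads) lies 6 mm ahead of it; z points along the fingers, y is the line along which they close (so a half turn about z gives the same grasp; the last joint's range is limited). The gripper opens to 85 mm and grips with 20 to 120 N. Pads are 22 mm wide; open, the fingers measure 114 mm over their backs; the gripper's body (76 mm by 85 mm) begins 54 mm behind the grasp point. The pads swing forward as they close: fully open they stand 13 mm farther back than shut.
Start: joints at [1.083, 0.469, -0.049, 1.532, 0.024, 1.141, -0.082], TCP at [0.299, -0.605, 0.256] pointing down, gripper open.
Joint ranges: [-2.59, 2.59], [-0.33, 1.99], [-1.39, 1.29], [0.1, 2.45], [-1.04, 4.18], [0.21, 1.99], [-2.66, 2.66]. Speed limits (rad/s): [2.57, 2.57, 3.14, 3.14, 3.14, 3.14, 3.14].

### API

Orientations are given as a rotation vector (axis times angle).
In Python, from workcell import read_state, eyes, r gives the robot as it stands.
- The arm moves only by the tool drive_tool, never from a script. Its argument "series" is a list of rows, each a list of 3 entries, a list of its own where there are three numbers: the shift along the tool's x, y, z in mm, then the turn, a rotation vector about the tool's x, y, z in rad, then the opening, from -1 (shut) to 1 (fully open). A call has 1 to 12 rows; each row is the pose to reach, as a shift and turn from the pose commanded when the call began, along the tool's axes at that moment; what a row does not reach only later rows make up. A row lasts 1/10 s, in which the tool goes at most 50 mm and 8.59 degrees, less where a joint would pass 70% of its speed; a pose out of reach is approached as far as the arm can. A call with a gripper value outside its range is refused whole. The fingers move at their own pace and stop on an object; "grip_force" is the grip in N (left out, the last holds). Time passes only in rows, so rows that repeat a pose let the fingers close. It gives the time, the measured TCP pose, the force, the opening and the grip force at its end, in the units of the state.
- read_state(): the state, without advancing time (a new reading comes with each control period).
- eyes.camera(name): name is "scene" or "top" or "wrist"; returns a dict with "image" (400x640x3 uint8, red, green, blue), "intrinsics" (3x3 intrinsics, pixels), "k1" (the pictures are not rectified: a ray, as slopes to the right and down, at radius r is drawn at 1 + k1 r^2 times it, then the intrinsics apply), "R" (3x3) and "t" (3): a world point X has camera coordinates R X + t; the wrist camera has in their place "hand_eye" (4x4, takes a point from camera to tool coordinates, whose origin is the TCP and whose axes are the flange's). Camera axes: x right, y down, z forward; pixel columns grow to the right and rows downward; lengths in m; the calibration is good to about 2 mm. A picture is of the moment at which its call begins: read the wrist's pose just before it. There is no depth.
- r.finish_job(): hands the job in; it is judged then, once.
The state is a dict: "t": time; "joints": joint angles; "qd": joint speeds; "joint_efforts": joint torques, N m; "ee_pos": TCP position; "orientation": TCP orientation; "force": force on the tool from outside, world axes, zero at the start; "ft_torque": the same for the moment, N m; "gripper_width": finger opening in m; "grasp_force": force on a finger pad.
Only numpy, scipy, OpenCV 4.12 (cv2) and the standard library are available. Lean on these libraries where they do the work, as an engineer would, in place of code of your own. Each camera call takes 0.05 s, during which the arm holds its last target. There are 200 camera calls.

## Working session

There is one attempt and no reset: what is moved stays moved. The work goes in short steps, Python scripts to look and compute and a tool call to move; the robot and the scene stay as the last step left them, time stands still between calls to the robot, and variables do not carry over. Pictures are saved under pics/ and viewed, at most 12 in all, crops included, and the job is handed in when it is done.

Besides the shell and the picture viewer there is one more tool, called as name(argument=value, ...), one argument or row to a line, values as JSON. drive_tool: Moves the arm, as the interface text tells. Its arguments: {"type":"object","properties":{"series":{"type":"array","items":{"type":"array"}},"grip_force":{"type":"number"}},"required":["series"]}

```bash
mkdir -p pics; ls; cat > h.py <<'E'
import numpy as np, cv2
from workcell import read_state, eyes, r
from scipy.spatial.transform import Rotation as Ro
def K(c): return np.array(c["intrinsics"],float), np.array([c["k1"],0,0,0.])
def pose(c,s=None):
    if "R" in c: return np.array(c["R"]),np.array(c["t"])
    H=np.array(c["hand_eye"]); T=np.eye(4); T[:3,:3]=Ro.from_rotvec(s["orientation"]).as_matrix(); T[:3,3]=s["ee_pos"]
    M=np.linalg.inv(T@H); return M[:3,:3],M[:3,3]
def ray(c,px,s=None):
    k,d=K(c); R,t=pose(c,s)
    p=cv2.undistortPoints(np.array(px,float).reshape(-1,1,2),k,d).reshape(-1,2)
    return -R.T@t, np.c_[p,np.ones(len(p))]@R
def onplane(c,px,z,s=None):
    o,d=ray(c,px,s); return o+d*((z-o[2])/d[:,2])[:,None]
def proj(c,X,s=None):
    k,d=K(c); R,t=pose(c,s); return cv2.projectPoints(np.array(X,float).reshape(-1,3),cv2.Rodrigues(R)[0],t,k,d)[0].reshape(-1,2)
E
python3 - <<'E'
from h import *
s=read_state(); print(s)
a=eyes.camera("top");b=eyes.camera("scene")
import pickle; pickle.dump((a,b),open("v0.pkl","wb"))
for n,c in(("top",a),("scene",b)):
    cv2.imwrite(f"pics/{n}0.png",c["image"][...,::-1]); print(n,c["k1"],-np.array(c["R"]).T@c["t"],c["intrinsics"])
E
```

```text
pics
{'t': 0.0, 'joints': array([ 1.08308492,  0.46944078, -0.0485919 ,  1.53368078,  0.02408948,
        1.14101097, -0.08228028]), 'qd': array([-0.00210959, -0.00059881, -0.00087755,  0.00027627, -0.0007085 ,
        0.00085537,  0.00052825]), 'joint_efforts': array([ 5.94365611e-04, -5.10306144e+01, -4.70095198e-02, -2.37713045e+01,
        1.04435073e-02,  7.43106444e-03,  6.30560308e-06]), 'ee_pos': array([ 0.29872144, -0.6047068 ,  0.25526738]), 'orientation': array([-3.05743407e+00, -7.14032381e-01,  7.95221632e-04]), 'force': array([ 0.30767021,  0.02187874, -0.50475094]), 'ft_torque': array([-0.00503894, -0.00197774, -0.00760949]), 'grasp_force': 0.0, 'gripper_width': 0.08532088812420424}
top -0.07367691224937896 [0.50274452 0.05678452 1.08702092] [[455.99469697   0.         315.56469409]
 [  0.         455.99469697 203.97470327]
 [  0.           0.           1.        ]]
scene 0.02062201758340978 [1.1145836  0.28829137 0.63955854] [[365.18611939   0.         322.29595538]
 [  0.         365.18611939 195.40748353]
 [  0.           0.           1.        ]]
```

View pics/top0.png

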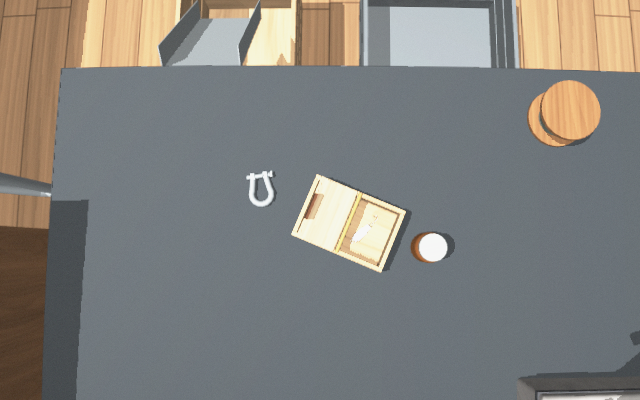

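View pics/scene0.png

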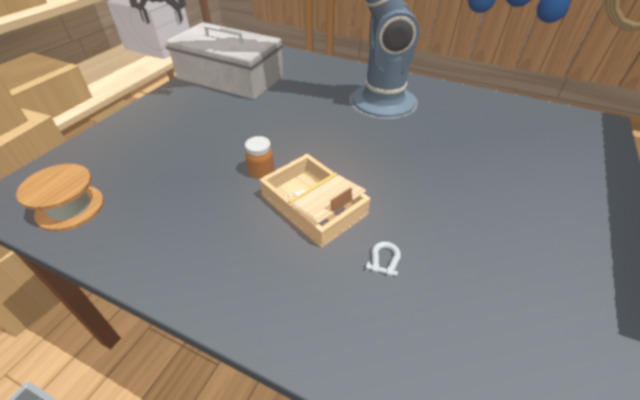

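Top view: the tray has corners near (318,175), (406,210), (382,271), (292,235). The leaf is on the left (+y) half, with a brown lip at about (314,206). The jar is at (432,247) and the shackle at (261,189).

```bash
python3 - <<'E'
from h import *
import pickle
a,b=pickle.load(open("v0.pkl","rb"))
im=a["image"]; h=cv2.cvtColor(im,cv2.COLOR_RGB2HSV)
m=((h[...,0]<30)&(h[...,1]>45)&(h[...,2]>110)).astype(np.uint8); 
z=np.zeros_like(m); z[160:285,280:412]=1; m&=z
cs=max(cv2.findContours(m,0,2)[0],key=cv2.contourArea)
P=onplane(a,cs.reshape(-1,2),.055)[:,:2]
R=cv2.minAreaRect((P*1000).astype(np.float32)); print(R,cv2.boxPoints(R).round(0).tolist())
# lip in top (dark brown)
m=((h[...,0]<20)&(h[...,1]>90)&(h[...,2]<150)).astype(np.uint8)&z; m[:,335:]=0
l=max(cv2.findContours(m,0,2)[0],key=cv2.contourArea); print("lip top",cv2.minAreaRect(l),l.reshape(-1,2).min(0),l.reshape(-1,2).max(0))
hs=cv2.cvtColor(b["image"],cv2.COLOR_RGB2HSV)
print(onplane(a,[[432,247]],.09),onplane(a,[[261,189]],.01))
cv2.imwrite("pics/c1.png",cv2.resize(np.hstack([im[165:280,280:415],np.pad(b["image"][145:260,245:380],((0,0),(0,0),(0,0)))])[...,::-1],None,fx=2.9,fy=2.9,interpolation=cv2.INTER_CUBIC))
E
```

```text
((549.740966796875, -3.8936233520507812), (189.83651733398438, 152.12721252441406), 67.75996398925781) [[443.0, -63.0], [584.0, -121.0], [656.0, 55.0], [515.0, 113.0]]
lip top ((308.6781921386719, 205.5623779296875), (3.1619253158569336, 25.34259605407715), 19.290042877197266) [303 194] [314 218]
[[ 0.50251185 -0.17085643  0.09      ]] [[0.63541247 0.21684366 0.01      ]]
```

View pics/c1.png

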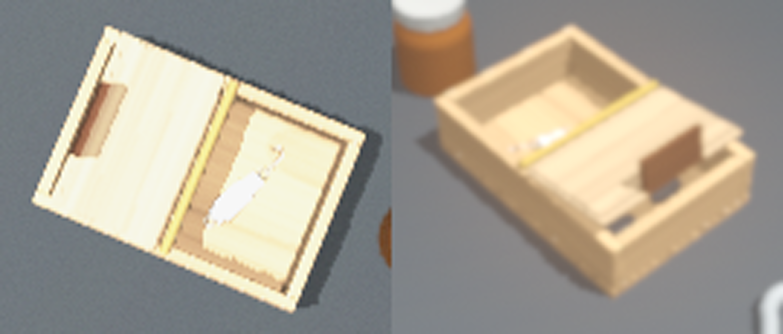

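```bash
cat >> h.py <<'E'
E
python3 - <<'E'
from h import *
import pickle
a,b=pickle.load(open("v0.pkl","rb"))
C=onplane(a,[[317.2,174.3],[405.5,210.5],[381,272.2],[291.7,235]],.055)[:,:2]
print(C.round(4).tolist(), [np.linalg.norm(C[i]-C[i-1]).round(4) for i in range(4)])
R=cv2.minAreaRect((C*1000).astype(np.float32));ctr=C.mean(0)
v=(C[0]-C[1])+(C[3]-C[2]); u=(C[0]-C[3])+(C[1]-C[2])
print("yaw",np.arctan2(-v[0],v[1]),np.arctan2(u[1],u[0]),"ctr",ctr)
print("hinge",onplane(a,[[360,193.3],[337.6,251.2]],.058).mean(0))
yaw=(np.arctan2(-v[0],v[1])+np.arctan2(u[1],u[0]))/2
Rt=Ro.from_euler('z',yaw).as_matrix()
def tr(o,d): return Rt.T@(o-np.r_[ctr,0]), d@Rt
for n,p in(("TL",[331.4,201.9]),("TR",[352.1,188.1]),("BL",[331.4,211.2]),("BR",[352.1,197.6])):
    o,d=tr(*ray(b,[p])); d=d[0]
    for x in(-.03,.03): print(n,x,(o+d*((x-o[0])/d[0])).round(4))
import json; json.dump([yaw,*ctr],open("tray.json","w"))
E
```

```text
[[0.665, 0.0819], [0.5843, -0.1193], [0.4449, -0.0641], [0.5257, 0.1378]] [np.float64(0.1501), np.float64(0.2168), np.float64(0.1499), np.float64(0.2174)]
yaw -0.38120995456224166 -0.3793608289102797 ctr [0.5549875  0.00906576]
hinge [0.55633171 0.00892652 0.058     ]
TL -0.03 [-0.03    0.0313  0.0122]
TL 0.03 [0.03   0.0899 0.0966]
TR -0.03 [-0.03    0.092   0.1001]
TR 0.03 [0.03   0.1424 0.1727]
BL -0.03 [-0.03    0.0327 -0.0195]
BL 0.03 [0.03   0.0911 0.0692]
BR -0.03 [-0.03    0.0946  0.0732]
BR 0.03 [0.03   0.1447 0.1494]
```

```bash
cat >> h.py <<'E'
import json
def goal(x,y,z,al):
    "tray-frame TCP (mm) and tilt (rad) -> shift (tool mm), turn rotvec from the measured pose"
    yaw,cx,cy=json.load(open("tray.json")); s=read_state()
    Rt=Ro.from_euler('z',yaw); P=Rt.apply(np.array([x,y,z])/1000)+[cx,cy,0]
    G=Rt*Ro.from_matrix(np.array([[0,1,0],[1,0,0],[0,0,-1.]]))*Ro.from_euler('y',-al)
    C=Ro.from_rotvec(s["orientation"])
    return (C.inv().apply(P-s["ee_pos"])*1000).round(1), (C.inv()*G).as_rotvec().round(3)
def now():
    yaw,cx,cy=json.load(open("tray.json")); s=read_state(); Rt=Ro.from_euler('z',yaw)
    return (Rt.inv().apply(s["ee_pos"]-[cx,cy,0])*1000).round(1), Rt.inv().apply(s["force"]).round(1), round(s["t"],2)
E
python3 -c "
from h import *
print(goal(0,200,200,0),goal(0,200,200,.785))"
```

```text
(array([ 650.4, -570.4,   56.4]), array([-0.002, -0.001, -0.732])) (array([ 650.4, -570.4,   56.4]), array([-0.289, -0.75 , -0.692]))
```

drive_tool(
  series=[
    [[650, -570, 56], [0, 0, -0.732], -1],
    [[650, -570, 56], [0, 0, -0.732], -1],
    [[650, -570, 56], [0, 0, -0.732], -1],
    [[650, -570, 56], [0, 0, -0.732], -1],
    [[650, -570, 56], [0, 0, -0.732], -1],
    [[650, -570, 56], [0, 0, -0.732], -1],
    [[650, -570, 56], [0, 0, -0.732], -1],
    [[650, -570, 56], [0, 0, -0.732], -1],
    [[650, -570, 56], [0, 0, -0.732], -1],
    [[650, -570, 56], [0, 0, -0.732], -1],
    [[650, -570, 56], [0, 0, -0.732], -1],
    [[650, -570, 56], [0, 0, -0.732], -1],
  ],
)

```text
t: 1.3
ee_pos: [0.5279, -0.0501, 0.2173]
orientation: [2.601, 1.761, -0.001]
force: [1.1, -0.3, 0.1]
gripper_width: -0.0003
grasp_force: 0.0
```

```bash
python3 -c "
from h import *
print(now(),goal(0,200,200,.785),read_state()['joints'].round(2))"
```

```text
(array([ -3.1, -65. , 217.3]), array([1.1, 0.1, 0.1]), 1.3) (array([265. ,   3.1,  17.1]), array([-0.   , -0.785, -0.   ])) [ 0.39  0.31 -0.46  1.9   0.17  0.97 -0.52]
```

drive_tool(
  series=[
    [[265, 3, 17], [0, -0.1, 0], -1],
    [[265, 3, 17], [0, -0.3, 0], -1],
    [[265, 3, 17], [0, -0.785, 0], -1],
    [[265, 3, 17], [0, -0.785, 0], -1],
    [[265, 3, 17], [0, -0.785, 0], -1],
    [[265, 3, 17], [0, -0.785, 0], -1],
    [[265, 3, 17], [0, -0.785, 0], -1],
    [[265, 3, 17], [0, -0.785, 0], -1],
    [[265, 3, 17], [0, -0.785, 0], -1],
    [[265, 3, 17], [0, -0.785, 0], -1],
  ],
)

```text
t: 2.3
ee_pos: [0.6293, 0.1906, 0.2022]
orientation: [2.125, 1.433, -0.877]
force: [-0.2, 0.3, 1.0]
gripper_width: -0.0004
grasp_force: 0.0
```

```bash
python3 - <<'E'
from h import *
print(now(),goal(0,165,95,.785),read_state()['joints'].round(2))
s=read_state(); c=eyes.camera("wrist"); a=eyes.camera("top")
cv2.imwrite("pics/w1.png",c["image"][...,::-1]);
import pickle; pickle.dump((s,c,a),open("w1.pkl","wb"))
yaw,cx,cy=json.load(open("tray.json"));Rt=Ro.from_euler('z',yaw)
for y,z in((97,68),(94,98),(110,55)): print(proj(c,Rt.apply([[-.03,y/1e3,z/1e3],[.03,y/1e3,z/1e3]])+[cx,cy,0],s).round(1).tolist())
E
```

```text
(array([  1.7, 196.2, 202.2]), array([-0.3,  0.2,  1. ]), 2.3) (array([53.7, -1.8, 97.9]), array([-0.001, -0.001, -0.004])) [-0.37  0.8  -0.32  1.29  0.6   1.8  -1.14]
[[284.5, 162.1], [354.1, 161.8]]
[[283.1, 194.1], [355.7, 193.8]]
[[283.7, 140.5], [354.7, 140.2]]
```

View pics/w1.png

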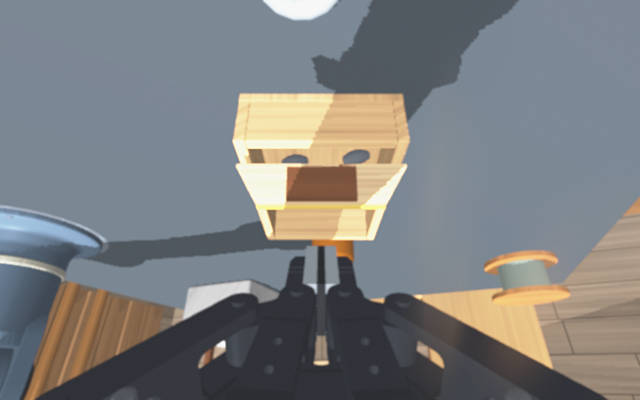

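Wrist view: the lip face spans columns 287–357 and rows 167–201, and the tray's rim edge at row 140 matches my model. The leaf is somewhat steeper than I assumed, so I'll solve for its angle.

```bash
cat >> h.py <<'E'
def lip(th,p,x=0,rr=97):
    c,s_=np.cos(th),np.sin(th); return np.array([x, rr*c-p*s_, 58+rr*s_+p*c])
def world(P):
    yaw,cx,cy=json.load(open("tray.json")); return Ro.from_euler('z',yaw).apply(np.array(P)/1e3)+[cx,cy,0]
E
python3 - <<'E'
from h import *
import pickle; s,c,a=pickle.load(open("w1.pkl","rb"))
for th in np.arange(.1,.31,.04): print(th.round(2),[proj(c,world(lip(th,p)),s).round(0).tolist() for p in(2.5,30)],[proj(c,world(lip(th,p,-73)),s).round(0).tolist() for p in(-2.5,)],proj(a,world([lip(th,30),lip(th,-2.5)])).round(1).tolist())
E
```

```text
0.1 [[[319.0, 165.0]], [[319.0, 194.0]]] [[[235.0, 160.0]]] [[309.9, 205.4], [309.1, 206.1]]
0.14 [[[319.0, 169.0]], [[319.0, 199.0]]] [[[235.0, 164.0]]] [[310.5, 205.5], [309.2, 206.0]]
0.18 [[[319.0, 173.0]], [[319.0, 204.0]]] [[[234.0, 168.0]]] [[311.2, 205.7], [309.3, 206.0]]
0.22 [[[319.0, 177.0]], [[319.0, 208.0]]] [[[234.0, 172.0]]] [[312.0, 205.9], [309.5, 205.9]]
0.26 [[[319.0, 182.0]], [[319.0, 213.0]]] [[[234.0, 176.0]]] [[312.8, 206.1], [309.8, 205.9]]
0.3 [[[319.0, 186.0]], [[319.0, 218.0]]] [[[233.0, 181.0]]] [[313.8, 206.4], [310.2, 205.9]]
```

```bash
python3 -c "
from h import *
print(goal(2,131,100,.785))"
```

```text
(array([ 25.6,   0.6, 118.6]), array([-0.   , -0.001, -0.003]))
```

drive_tool(
  series=[
    [[26, 1, 40], [0, 0, 0], -1],
    [[26, 1, 80], [0, 0, 0], -1],
    [[26, 1, 105], [0, 0, 0], -1],
    [[26, 1, 119], [0, 0, 0], -1],
    [[26, 1, 119], [0, 0, 0], -1],
  ],
)

```text
t: 2.9
ee_pos: [0.605, 0.1293, 0.0978]
orientation: [2.123, 1.434, -0.882]
force: [-0.7, -0.3, 0.7]
gripper_width: 0.0003
grasp_force: 0.0
```

```bash
python3 - <<'E'
from h import *
print(now(),read_state()['joints'].round(2))
c=eyes.camera("scene"); w=eyes.camera("wrist")
cv2.imwrite("pics/s2.png",np.hstack([cv2.resize(c["image"][130:260,240:400],None,fx=2.6,fy=2.6),cv2.resize(w["image"][60:320,140:460],(384,338))])[...,::-1])
C=goal
for nm,y,z in(("pre",131,100),):
    pass
# arc in tool axes from here: contact p=18
s=read_state()
for th in np.arange(.14,.9,.08):
    L=lip(th,18); print(round(th,2),goal(2,L[1]+25.5,L[2]+9.9,.785)[0])
E
```

```text
(array([  1.8, 130.2,  97.8]), array([-0.5, -0.5,  0.7]), 2.9) [-0.3   0.85 -0.3   1.49  0.63  1.58 -1.21]
0.14 [-10.3   0.3  10.2]
0.22 [-17.5   0.3   6.9]
0.3 [-25.    0.3   4.3]
0.38 [-32.6   0.3   2.2]
0.46 [-40.3   0.3   0.7]
0.54 [-48.2   0.3  -0.1]
0.62 [-56.1   0.3  -0.3]
0.7 [-63.9   0.3   0.2]
0.78 [-71.8   0.3   1.2]
0.86 [-79.5   0.3   2.9]
```

View pics/s2.png

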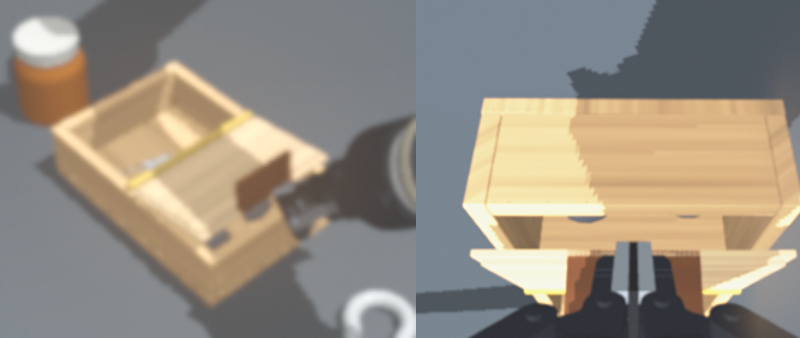

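drive_tool(
  series=[
    [[-8, 0, 0], [0, 0, 0], -1],
    [[-12, 0, 5], [0, 0, 0], -1],
    [[-14, 0, 8], [0, 0, 0], -1],
    [[-14, 0, 8], [0, 0, 0], -1],
  ],
)

```text
t: 3.4
ee_pos: [0.5998, 0.1172, 0.1027]
orientation: [2.122, 1.437, -0.877]
force: [-0.0, 0.8, -1.0]
gripper_width: 0.0002
grasp_force: 0.0
```

```bash
python3 - <<'E'
from h import *
print(now())
E
```

```text
(array([  1.5, 117. , 102.7]), array([-0.3,  0.8, -1. ]), 3.4)
```

drive_tool(
  series=[
    [[-2, 0, 1], [0, 0, 0], -1],
    [[-5, 0, 0], [0, 0, 0], -1],
    [[-9, 0, -2], [0, 0, 0], -1],
    [[-12, 0, -3], [0, 0, 0], -1],
    [[-16, 0, -4], [0, 0, 0], -1],
    [[-16, 0, -4], [0, 0, 0], -1],
  ],
)

```text
t: 4.0
ee_pos: [0.5971, 0.1107, 0.1174]
orientation: [2.123, 1.439, -0.874]
force: [3.1, 5.2, 3.2]
gripper_width: 0.0001
grasp_force: 3.4
```

```bash
python3 - <<'E'
from h import *
print(now())
c=eyes.camera("scene"); w=eyes.camera("wrist")
cv2.imwrite("pics/s3.png",np.hstack([cv2.resize(c["image"][130:260,240:400],None,fx=2.6,fy=2.6),cv2.resize(w["image"][60:320,140:460],(384,338))])[...,::-1])
E
```

```text
(array([  1.3, 110. , 117.4]), array([0.9, 6. , 3.2]), 4.0)
```

View pics/s3.png

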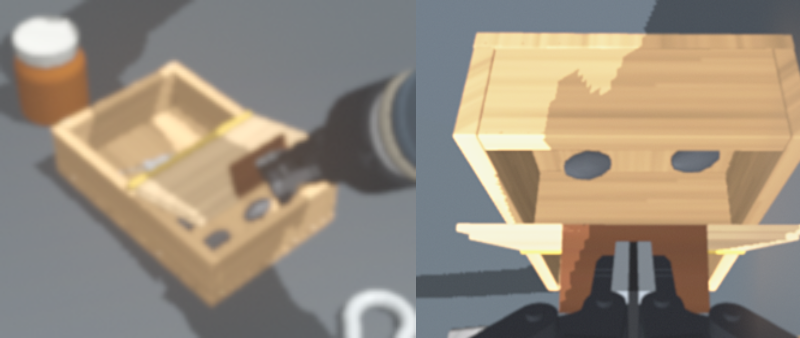

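Leaf is up to about 0.4 rad, with the fingertips mid-lip. I'll continue along the arc.

drive_tool(
  series=[
    [[-4, 0, -1], [0, 0, 0], -1],
    [[-8, 0, -1.5], [0, 0, 0], -1],
    [[-12, 0, -2], [0, 0, 0], -1],
    [[-16, 0, -2.3], [0, 0, 0], -1],
    [[-20, 0, -2.5], [0, 0, 0], -1],
    [[-24, 0, -2.5], [0, 0, 0], -1],
    [[-28, 0, -2.3], [0, 0, 0], -1],
    [[-32, 0, -2], [0, 0, 0], -1],
    [[-36, 0, -1.5], [0, 0, 0], -1],
    [[-39, 0, -1], [0, 0, 0], -1],
    [[-39, 0, -1], [0, 0, 0], -1],
  ],
)

```text
t: 5.2
ee_pos: [0.5874, 0.087, 0.1476]
orientation: [2.122, 1.439, -0.872]
force: [1.9, 7.9, 11.4]
gripper_width: -0.0
grasp_force: 7.2
```

```bash
python3 - <<'E'
from h import *
print(now())
c=eyes.camera("scene"); w=eyes.camera("wrist")
cv2.imwrite("pics/s4.png",np.hstack([cv2.resize(c["image"][130:260,240:400],None,fx=2.6,fy=2.6),cv2.resize(w["image"][60:320,140:460],(384,338))])[...,::-1])
E
```

```text
(array([  1.2,  84.4, 147.6]), array([-1.1,  8.1, 11.4]), 5.2)
```

View pics/s4.png

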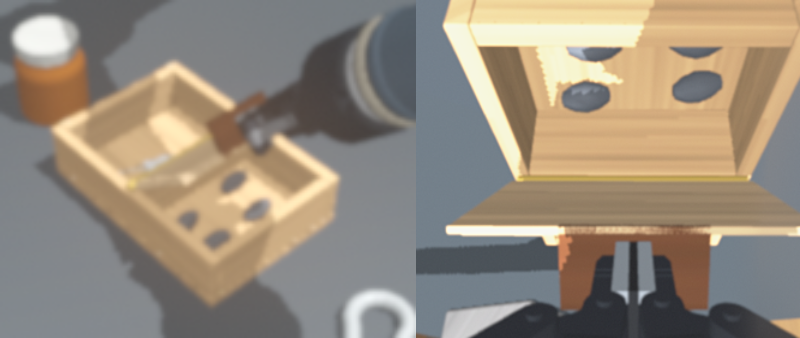

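Leaf is at about 0.85 rad, with the underside now visible. I'll slip the fingers off the lip, go behind the leaf, and push on the underside.

drive_tool(
  series=[
    [[0, 0, -8], [0, 0, 0], -1],
    [[0, 0, -16], [0, 0, 0], -1],
    [[16, 0, -16], [0, 0, 0], -1],
    [[32, 0, -14], [0, 0, 0], -1],
    [[32, 0, 2], [0, 0, 0], -1],
    [[32, 0, 20], [0, 0, 0], -1],
    [[32, 0, 32], [0, 0, 0], -1],
    [[32, 0, 32], [0, 0, 0], -1],
  ],
)

```text
t: 6.1
ee_pos: [0.5851, 0.0818, 0.0975]
orientation: [2.121, 1.435, -0.886]
force: [-0.4, 0.7, -0.3]
gripper_width: 0.0
grasp_force: 0.0
```

```bash
python3 - <<'E'
from h import *
print(now())
c=eyes.camera("scene"); w=eyes.camera("wrist")
cv2.imwrite("pics/s5.png",np.hstack([cv2.resize(c["image"][130:260,240:400],None,fx=2.6,fy=2.6),cv2.resize(w["image"][60:320,140:460],(384,338))])[...,::-1])
E
```

```text
(array([ 1. , 78.7, 97.5]), array([-0.6,  0.5, -0.3]), 6.1)
```

View pics/s5.png

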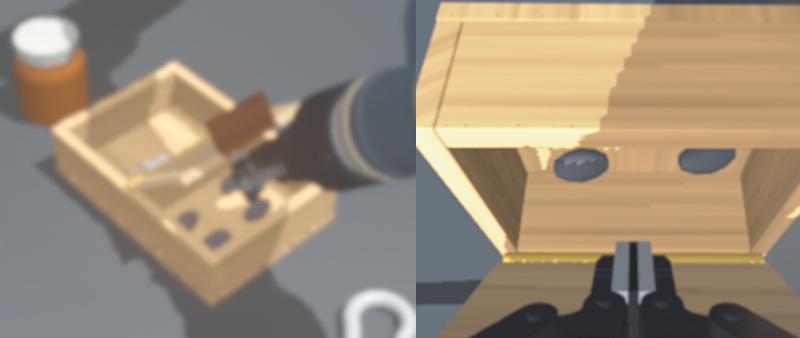

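```bash
cat > plan.py <<'E'
from h import *
def par(th): 
    c,s=np.cos(th),np.sin(th); return goal(2,72*c+13.5*s,58+72*s-13.5*c,np.pi/2-th)
def ver(th,rho):
    c,s=np.cos(th),np.sin(th); return goal(2,rho*c+2.5*s+11,58+rho*s-2.5*c+25,0)
E
python3 - <<'E'
from plan import *
for th in np.linspace(.75,1.57,10): print(th.round(2),*[x.tolist() for x in par(th)])
E
```

```text
0.75 [-12.5, 0.7, 15.1] [-0.0, -0.035, 0.0]
0.84 [-19.0, 0.7, 14.0] [-0.0, 0.056, 0.0]
0.93 [-25.7, 0.7, 13.4] [-0.0, 0.147, 0.0]
1.02 [-32.4, 0.7, 13.5] [-0.0, 0.238, 0.0]
1.11 [-39.0, 0.7, 14.1] [-0.0, 0.329, 0.0]
1.21 [-45.5, 0.7, 15.4] [-0.0, 0.42, 0.0]
1.3 [-52.0, 0.7, 17.2] [-0.0, 0.511, 0.0]
1.39 [-58.2, 0.7, 19.6] [-0.0, 0.602, 0.0]
1.48 [-64.1, 0.7, 22.6] [-0.0, 0.694, 0.0]
1.57 [-69.8, 0.7, 26.1] [-0.0, 0.785, -0.0]
```

drive_tool(
  series=[
    [[-12, 0, 6], [0, 0, 0], -1],
    [[-19, 0, 6], [0, 0.056, 0], -1],
    [[-26, 0, 6], [0, 0.147, 0], -1],
    [[-32, 0, 6], [0, 0.238, 0], -1],
    [[-39, 0, 7], [0, 0.329, 0], -1],
    [[-45, 0, 9], [0, 0.42, 0], -1],
    [[-52, 0, 11], [0, 0.511, 0], -1],
    [[-58, 0, 14], [0, 0.602, 0], -1],
    [[-64, 0, 17], [0, 0.694, 0], -1],
    [[-70, 0, 21], [0, 0.785, 0], -1],
    [[-70, 0, 21], [0, 0.785, 0], -1],
  ],
)

```text
t: 7.3
ee_pos: [0.5651, 0.0233, 0.1404]
orientation: [2.6, 1.754, 0.014]
force: [-1.3, 0.4, 21.0]
gripper_width: -0.0001
grasp_force: 0.0
```

```bash
python3 - <<'E'
from plan import *
print(now())
c=eyes.camera("scene"); w=eyes.camera("wrist")
cv2.imwrite("pics/s6.png",np.hstack([cv2.resize(c["image"][100:260,220:380],(416,416)),cv2.resize(w["image"][60:320,140:460],(384,416))])[...,::-1])
for th in np.linspace(1.6,3.14,15): print(th.round(2),*[x.tolist() for x in ver(th,60+12*(th-1.57))])
E
```

```text
(array([  4.1,  17. , 140.4]), array([-1.3, -0.1, 21. ]), 7.3)
1.6 [-5.6, -1.5, -5.4] [0.008, -0.002, -0.001]
1.71 [-12.4, -1.5, -6.5] [0.008, -0.002, -0.001]
1.82 [-19.5, -1.5, -6.7] [0.008, -0.002, -0.001]
1.93 [-26.6, -1.5, -6.2] [0.008, -0.002, -0.001]
2.04 [-33.8, -1.5, -4.8] [0.008, -0.002, -0.001]
2.15 [-40.9, -1.5, -2.5] [0.008, -0.002, -0.001]
2.26 [-47.9, -1.5, 0.6] [0.008, -0.002, -0.001]
2.37 [-54.5, -1.5, 4.5] [0.008, -0.002, -0.001]
2.48 [-60.8, -1.5, 9.3] [0.008, -0.002, -0.001]
2.59 [-66.6, -1.6, 14.8] [0.008, -0.002, -0.001]
2.7 [-71.9, -1.6, 21.1] [0.008, -0.002, -0.001]
2.81 [-76.4, -1.7, 28.1] [0.008, -0.002, -0.001]
2.92 [-80.2, -1.7, 35.6] [0.008, -0.002, -0.001]
3.03 [-83.2, -1.8, 43.7] [0.008, -0.002, -0.001]
3.14 [-85.3, -1.9, 52.1] [0.008, -0.002, -0.001]
```

View pics/s6.png

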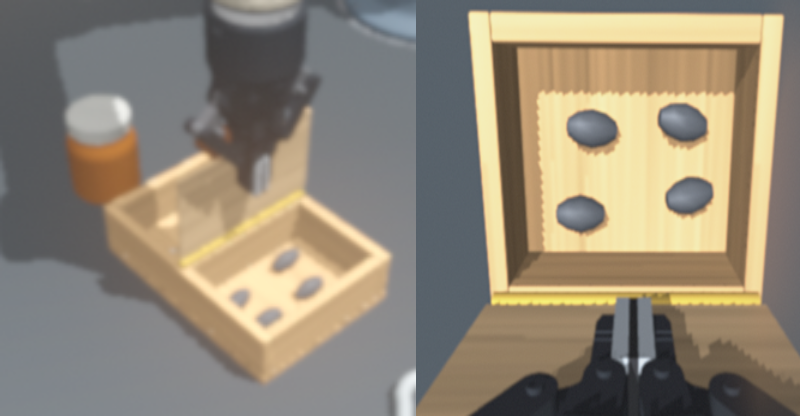

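The leaf is about upright, but the tool reads 21 N upward, so the knuckles are sitting on the leaf's top edge. I'll lift straight up before going on.

drive_tool(
  series=[
    [[0, 0, -8], [0, 0, 0], -1],
    [[1, 0, -20], [0, 0, 0], -1],
    [[1, 0, -20], [0, 0, 0], -1],
  ],
)

```text
t: 7.7
ee_pos: [0.5639, 0.026, 0.156]
orientation: [2.599, 1.761, 0.004]
force: [0.5, 0.4, 0.4]
gripper_width: 0.0001
grasp_force: 0.0
```

```bash
python3 - <<'E'
from plan import *
print(now())
for th in np.linspace(1.6,3.14,15): print(th.round(2),*[x.tolist() for x in ver(th,75+3*(th-1.57))])
E
```

```text
(array([  2.,  19., 156.]), array([0.3, 0.5, 0.4]), 7.7)
1.6 [-7.7, -0.0, -2.2] [0.003, -0.001, 0.001]
1.71 [-16.0, -0.0, -2.1] [0.003, -0.001, 0.001]
1.82 [-24.3, -0.0, -1.1] [0.003, -0.001, 0.001]
1.93 [-32.4, -0.0, 0.8] [0.003, -0.001, 0.001]
2.04 [-40.3, -0.0, 3.7] [0.003, -0.001, 0.001]
2.15 [-47.9, -0.1, 7.3] [0.003, -0.001, 0.001]
2.26 [-55.1, -0.1, 11.9] [0.003, -0.001, 0.001]
2.37 [-61.8, -0.1, 17.2] [0.003, -0.001, 0.001]
2.48 [-67.8, -0.1, 23.2] [0.003, -0.001, 0.001]
2.59 [-73.2, -0.1, 29.9] [0.003, -0.001, 0.001]
2.7 [-77.8, -0.2, 37.1] [0.003, -0.001, 0.001]
2.81 [-81.7, -0.2, 44.9] [0.003, -0.001, 0.001]
2.92 [-84.6, -0.2, 53.1] [0.003, -0.001, 0.001]
3.03 [-86.7, -0.3, 61.6] [0.003, -0.001, 0.001]
3.14 [-87.8, -0.3, 70.3] [0.003, -0.001, 0.001]
```

Force is back to zero. Next I'll push the leaf over with the vertical fingertips.

drive_tool(
  series=[
    [[-8, 0, -2], [0, 0, 0], -1],
    [[-16, 0, -2], [0, 0, 0], -1],
    [[-24, 0, -1], [0, 0, 0], -1],
    [[-32, 0, 1], [0, 0, 0], -1],
    [[-40, 0, 4], [0, 0, 0], -1],
    [[-48, 0, 7], [0, 0, 0], -1],
    [[-55, 0, 12], [0, 0, 0], -1],
    [[-62, 0, 17], [0, 0, 0], -1],
    [[-68, 0, 23], [0, 0, 0], -1],
    [[-73, 0, 30], [0, 0, 0], -1],
    [[-73, 0, 30], [0, 0, 0], -1],
  ],
)

```text
t: 8.8
ee_pos: [0.5349, -0.0433, 0.1227]
orientation: [-2.601, -1.76, 0.004]
force: [0.1, 0.3, 0.6]
gripper_width: -0.0
grasp_force: 0.0
```

```bash
python3 - <<'E'
from plan import *
print(now())
for th in np.linspace(2.59,3.14,6): print(th.round(2),*[x.tolist() for x in ver(th,75+3*(th-1.57))])
c=eyes.camera("scene"); w=eyes.camera("wrist")
cv2.imwrite("pics/s7.png",np.hstack([cv2.resize(c["image"][100:260,220:380],(416,416)),cv2.resize(w["image"][60:320,140:460],(384,416))])[...,::-1])
E
```

```text
(array([  0.8, -56.1, 122.7]), array([-0.1,  0.3,  0.6]), 8.8)
2.59 [1.9, 1.2, -3.3] [-0.002, 0.001, -0.001]
2.7 [-2.7, 1.2, 3.9] [-0.002, 0.001, -0.001]
2.81 [-6.5, 1.3, 11.7] [-0.002, 0.001, -0.001]
2.92 [-9.5, 1.3, 19.9] [-0.002, 0.001, -0.001]
3.03 [-11.5, 1.3, 28.4] [-0.002, 0.001, -0.001]
3.14 [-12.6, 1.3, 37.1] [-0.002, 0.001, -0.001]
```

View pics/s7.png

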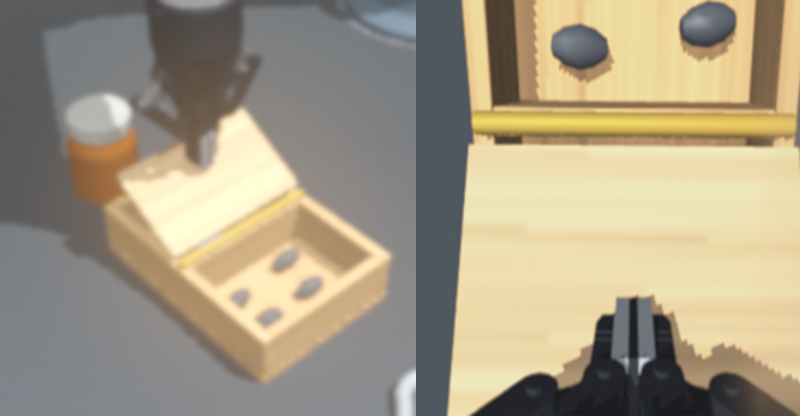

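The leaf is past the spine at about 2.6 rad, with the fingertips on its underside near the free edge. Now I'll press it down.

drive_tool(
  series=[
    [[-2, 0, 4], [0, 0, 0], -1],
    [[-6, 1, 11], [0, 0, 0], -1],
    [[-9, 1, 19], [0, 0, 0], -1],
    [[-11, 1, 26], [0, 0, 0], -1],
    [[-12, 1, 31], [0, 0, 0], -1],
    [[-13, 1, 34], [0, 0, 0], -1],
    [[-13, 1, 36], [0, 0, 0], -1],
    [[-13, 1, 37], [0, 0, 0], -1],
  ],
)

```text
t: 9.7
ee_pos: [0.532, -0.0546, 0.0868]
orientation: [-2.601, -1.762, 0.0]
force: [0.4, -0.7, -0.0]
gripper_width: 0.0002
grasp_force: 0.1
```

```bash
python3 -c "
from plan import *
print(now())"
```

```text
(array([  2.3, -67.7,  86.8]), array([ 0.6, -0.5, -0. ]), 9.7)
```

drive_tool(
  series=[
    [[0, 0, 1], [0, 0, 0], -1],
    [[0, 0, 2], [0, 0, 0], -1],
    [[0, 0, 2], [0, 0, 0], -1],
  ],
)

```text
t: 10.0
ee_pos: [0.5323, -0.0546, 0.0856]
orientation: [2.6, 1.762, 0.0]
force: [-1.2, -0.8, 4.6]
gripper_width: -0.0003
grasp_force: 2.0
```

drive_tool(
  series=[
    [[0, 0, 0.7], [0, 0, 0], -1],
    [[0, 0, 1.3], [0, 0, 0], -1],
    [[0, 0, 1.3], [0, 0, 0], -1],
  ],
)

```text
t: 10.3
ee_pos: [0.5323, -0.0546, 0.0854]
orientation: [2.6, 1.761, -0.0]
force: [-4.0, 0.2, 14.4]
gripper_width: -0.0002
grasp_force: 6.9
```

The force rose to 14 N with almost no movement, so the leaf is on its stop. I'll lift away.

drive_tool(
  series=[
    [[0, 0, -10], [0, 0, 0], -1],
    [[0, 0, -50], [0, 0, 0], -1],
    [[0, 0, -100], [0, 0, 0], -1],
    [[0, 0, -130], [0, 0, 0], -1],
    [[0, 0, -130], [0, 0, 0], -1],
  ],
)

```text
t: 10.8
ee_pos: [0.5351, -0.0543, 0.2187]
orientation: [2.595, 1.758, 0.012]
force: [-0.0, -0.3, 0.0]
gripper_width: 0.0
grasp_force: 0.0
```

```bash
python3 - <<'E'
from plan import *
print(now())
c=eyes.camera("scene"); w=eyes.camera("wrist")
cv2.imwrite("pics/s8.png",np.hstack([cv2.resize(c["image"][100:260,220:380],(416,416)),cv2.resize(w["image"][:,100:500],(384,384+32))])[...,::-1])
E
```

```text
(array([  5. , -66.2, 218.7]), array([ 0.1, -0.3,  0. ]), 10.8)
```

View pics/s8.png

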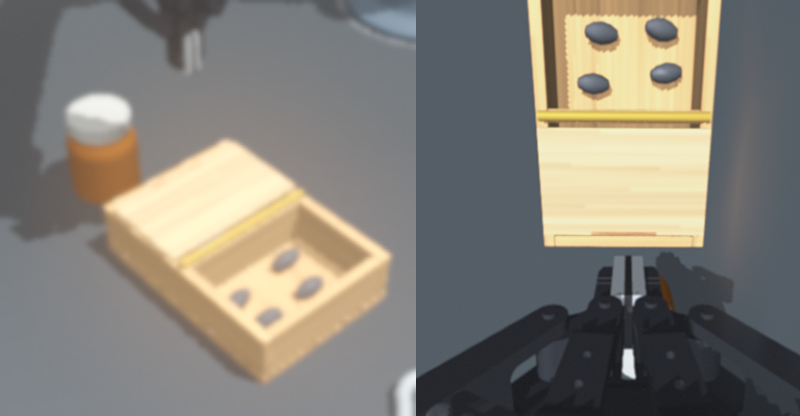

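The leaf lies flat over the -y pocket, the four sinkers are uncovered where they were, and the jar is where it was. The arm is clear, so I'm handing in.

```bash
python3 -c "
from h import *
print(r.finish_job())"
```

```text
the job is handed in; nothing more can be done
None
```

The sinker pocket is open: I pushed the leaf up by its lip, then pushed its underside over the spine and pressed it flat over the other pocket (14 N at the stop, about 11 s used), with the jar and sinkers undisturbed in the last pictures; the gripper briefly rested on the leaf's top edge at 21 N, under the 40 N limit.

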